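# Feed a vial carrier round the guide rails to its end stop

### The arm

A 6-joint arm with a two-finger parallel gripper is mounted at the origin on the work surface; the furniture and walls round the work are solid. World frame = base frame: x ahead of the robot, y to its left, z up, the work surface at z = 0. Lengths are in m, angles in rad, forces in N, time in s.
With the tool pointing down it reaches from about 0.3 to 0.85 m from the base axis. Payload 5.4 kg.
Tool frame: the origin (TCP) lies midway between the tips of the shut fingers; the grasp point (between the pads) lies 19 mm behind it; z points along the fingers, y is the direction in which the jaws open and shut (so a half turn about z gives the same grasp; the last joint's range is limited). The gripper opens to 85 mm and grips with 20 to 120 N. Pads are 22 mm wide; open, the fingers measure 114 mm over their backs; the gripper's body (76 mm by 85 mm) begins 54 mm behind the grasp point. The pads swing forward as they close: fully open they stand 13 mm farther back than shut.
Start: joints at [-1.434, 0.158, 1.597, -0, 1.386, -0.21], TCP at [0.195, -0.541, 0.211] pointing down, gripper open.
Joint ranges: [-2.91, 2.91], [-0.94, 2.29], [0.18, 2.7], [-1.29, 4.43], [0.17, 2.64], [-3, 3]. Speed limits (rad/s): [2.57, 2.57, 3.14, 3.14, 3.14, 3.14].

### API

Orientations are given as a unit quaternion [w, x, y, z].
In Python, from rig import robot gives the robot as it stands. Calls block until the motion is done:
- robot.move_ptp(position, orientation): joint-space move of the TCP to a pose.
- robot.movel(position, velocity=0.15, rot=None, threshold=None): straight line of the TCP; rot=None keeps the orientation; velocity is the mean speed in m/s. With threshold (N) it stops when the force on the tool has changed by that much, and returns True; else False.
- robot.move_j(angles): joint-space move.
- robot.command_gripper(opening, effort=None): opening from 0.0 (shut) to 1.0 (fully open); effort is the grip in N (None keeps the last); returns when the fingers have stopped.
- robot.wait(seconds).
- robot.solve_ik(position, orientation): joint angles nearest the present ones, or None.
- robot.snapshot(name): name is "scene" or "top"; returns the picture (400x640x3 uint8, blue, green, red); there is no depth.
- robot.get_calibration(name): a dict with "fx", "fy", "cx", "cy" (pixels), "T" (4x4, takes a point from camera to world coordinates). Camera axes: x right, y down, z forward; pixel columns grow to the right and rows downward; lengths in m; the calibration is good to about 2 mm. A picture is of the moment at which its call begins. get_calibration takes no time and is no camera call.
A pose or a line that the arm cannot do raises robot.IKError and nothing moves.
- robot.job_done(): hands the job in, once; it reports no verdict.
Readings, each from a call of its own:
- robot.get_time(): time.
- robot.get_joint_pos(): joint angles.
- robot.get_joint_vel(): joint speeds.
- robot.get_tau(): joint torques, N m.
- robot.get_ee_pos(): TCP position.
- robot.get_tcp_rot(): TCP orientation.
- robot.get_wrist_force(): force on the tool from outside, world axes, zero at the start.
- robot.get_wrist_torque(): the same for the moment, N m.
- robot.get_grip_width(): opening from 0.0 (shut) to 1.0 (fully open).
Only numpy, scipy, OpenCV 4.12 (cv2) and the standard library are available. Lean on these libraries where they do the work, as an engineer would, in place of code of your own. Each camera call takes 0.05 s, during which the arm holds its last target.

### The job

Pick the vial carrier up from the bench, set it down flat in the flared mouth of the rail track, and push it along between the two guide rails and round the bend, giving way to the rails, until it stands fully home against the end stop with the switch plunger pressed in; then let go and leave it there. Go gently: once it slides between the rails never press it against rails, plate or stop with more than 20 N, keep it down on the plate (no lifting it over the bend), and leave the petri dishes where they are.

Things in the scene. Friction and masses are not known exactly. Their poses are not given: they have to be found in the camera images.
- carrier: Loose slick grey plastic vial carrier, 0.26 kg: two flat-lying discs 32 mm across, 14 mm high, centres 44 mm apart along its x (76 mm long overall), joined by a 20 mm wide bridge; a 25 mm collar in the middle, up to 23 mm high, holds a fixed white-capped vial. Origin: centre of the underside, below the vial; z up. Either end may lead. Starts on the bench to the right of the track.
- vial_grip (a point): Point on the axis of the upright glass vial that is fixed in the carrier, 50 mm above the carrier's underside. The vial is round, 16 mm across, bare from 23 mm up to 72 mm above the underside: the place to grip.
- track: Fixed L-shaped grey plate 6 mm thick with a pair of guide rails of 10 mm round steel rod clamped on it, rod tops 20 mm above the bench. The lane between the rails is 34.4 mm wide: 1.2 mm play each side of the carrier's discs. Origin on the bench between the legs of the L, z up. The lane's nominal middle comes in along +x at y = -0.090 m, bends left and leaves along +y at x = 0.105 m.
- drop_point (a point): Point on the plate (6 mm above the bench) in the flared mouth, at x = -0.110, y = -0.090 in the track's frame: set the carrier's middle down here, its length along the track's x. The mouth runs from x = -0.145 to -0.040; at its open end the lane is 26 mm wider, narrowing evenly. The rail pair (with stop) may be clamped up to 5 mm off nominal along track x and along y: not measured.
- bend_start (a point): Point on the plate, nominal middle of the lane where the straight entry (from x = -0.040) ends and the bend begins: a left-hand quarter circle, 80 mm radius on the lane's middle, about (0.025, -0.010) in the track's frame. The carrier has to turn with the bend. The real rails can be up to 5 mm off along each axis: give way to them by feel.
- bend_mid (a point): Point on the plate, nominal middle of the lane half way round the bend (real rails up to 5 mm off).
- bend_end (a point): Point on the plate, nominal middle of the lane where the bend ends and the straight exit leg begins (real rails up to 5 mm off).
- switch (a joint): Sprung switch plunger in the middle of the end stop's face: 0 = out (4 mm proud of the face), 0.004 m = in, flush; takes about 0.25 N, less than the friction that holds the carrier. The stop, a black block 28 mm tall across the exit leg, is clamped with its face anywhere from y = 0.115 to 0.155 in the track's frame: not measured, to be felt for. Stop and rails do not shift under 20 N.
- dish_a: Round clear lidded petri dish, 63 mm across, 15 mm high, on the bench near the carrier; origin at the centre of its underside. Leave alone.
- dish_b: Round clear lidded petri dish, 58 mm across, 15 mm high, on the bench between the two legs of the track; origin at the centre of its underside. Leave alone.
Mind the look-alikes: they are no part of the job. There is more than one size of the carrier; the job needs the larger.

How it is judged:
By the outcome, as a careful person would: the job done as asked, in the order asked, and still so for the second after the job is handed in, with the robot touching nothing.
It also fails if it takes over 72 s, if anything falls off the work surface, if the arm or the gripper's body presses on something with over 40 N, if the wrist force passes 120 N, or if a joint passes its speed limit or range.

## Working session

There is one attempt and no reset: what is moved stays moved. The work goes in short steps, each a Python script; the robot and the scene stay as the last script left them, time stands still between calls to the robot, and variables do not carry over. Pictures are saved under pics/ and viewed, and the job is handed in when it is done.

```bash
ls; mkdir -p pics; python3 - <<'E'
from rig import robot
import cv2
for n in("scene","top"):
    im=robot.snapshot(n); cv2.imwrite(f"pics/{n}0.png",im)
    c=robot.get_calibration(n); print(n,c)
print(robot.get_time(),robot.get_tcp_rot(),robot.get_wrist_force())
E
```

```text
pics
scene {'fx': 400.13011030944864, 'fy': 400.13011030944864, 'cx': 316.245267432061, 'cy': 203.473641519281, 'T': array([[-0.7659726 , -0.30586048,  0.56545144, -0.08641791],
       [-0.64287058,  0.36190793, -0.67508523,  0.67562307],
       [ 0.00184054, -0.88060889, -0.47384026,  0.57759017],
       [ 0.        ,  0.        ,  0.        ,  1.        ]])}
top {'fx': 470.8465823839858, 'fy': 470.8465823839858, 'cx': 319.5108725717333, 'cy': 208.14403095825858, 'T': array([[-0.01057457, -0.99548513,  0.09432673,  0.3771172 ],
       [-0.99987497,  0.00941761, -0.01270217, -0.03393459],
       [ 0.01175649, -0.09444926, -0.99546026,  1.44129112],
       [ 0.        ,  0.        ,  0.        ,  1.        ]])}
0.1 [-8.55381404e-04  9.85006687e-01  1.72514043e-01  2.07892614e-05] [ 0.69826774 -1.40115037 -0.61422984]
```

View pics/scene0.png

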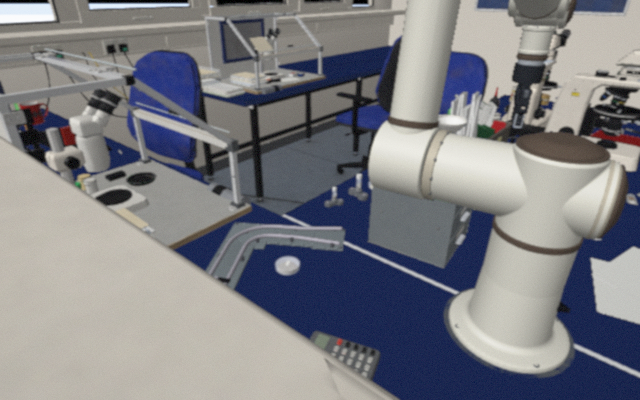

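View pics/top0.png

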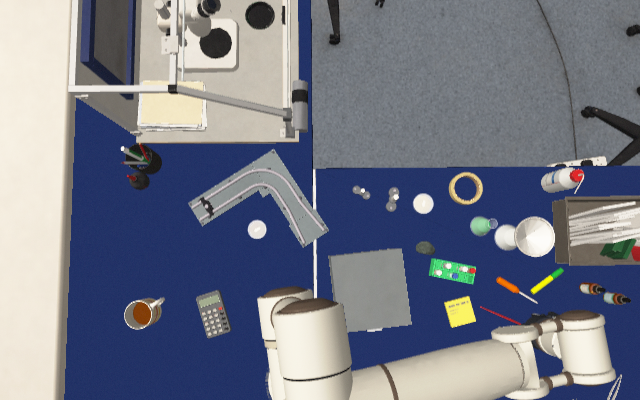

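The top view shows the L-track around (265,195). Its stop is at about (207,207) and its mouth at about (315,225). Dish_b is at (257,229) and dish_a at (423,203). There are two carrier candidates, at (361,191) and (392,199). I'll zoom in on both.

```bash
python3 - <<'E'
import cv2
im=cv2.imread("pics/top0.png")
cv2.imwrite("pics/c1.png",cv2.resize(im[170:230,335:445],None,fx=7,fy=7,interpolation=cv2.INTER_CUBIC))
cv2.imwrite("pics/c2.png",cv2.resize(im[140:255,180:335],None,fx=5,fy=5,interpolation=cv2.INTER_CUBIC))
im=cv2.imread("pics/scene0.png")
cv2.imwrite("pics/c3.png",cv2.resize(im[165:285,200:400],None,fx=4,fy=4,interpolation=cv2.INTER_CUBIC))
E
```

```text
(no output)
```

View pics/c1.png

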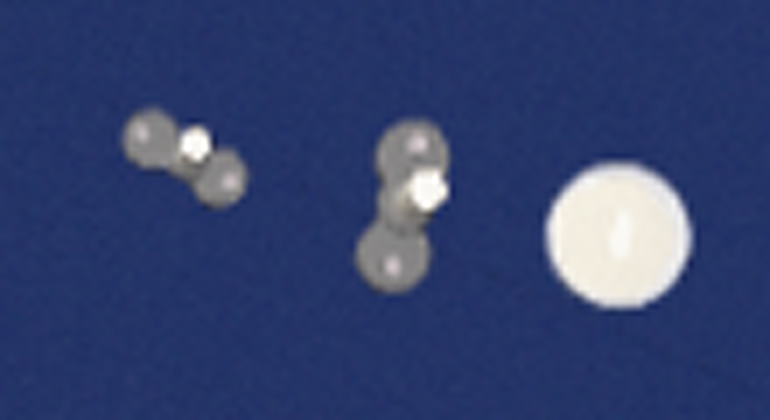

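View pics/c2.png

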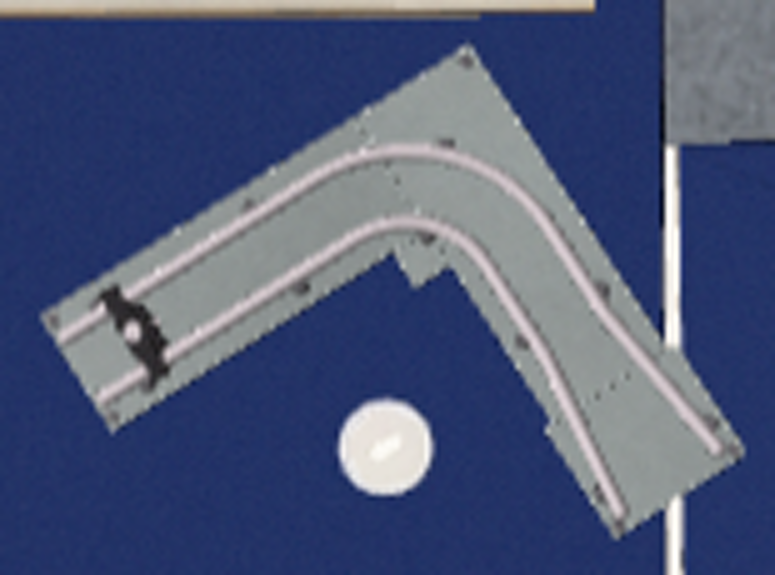

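View pics/c3.png

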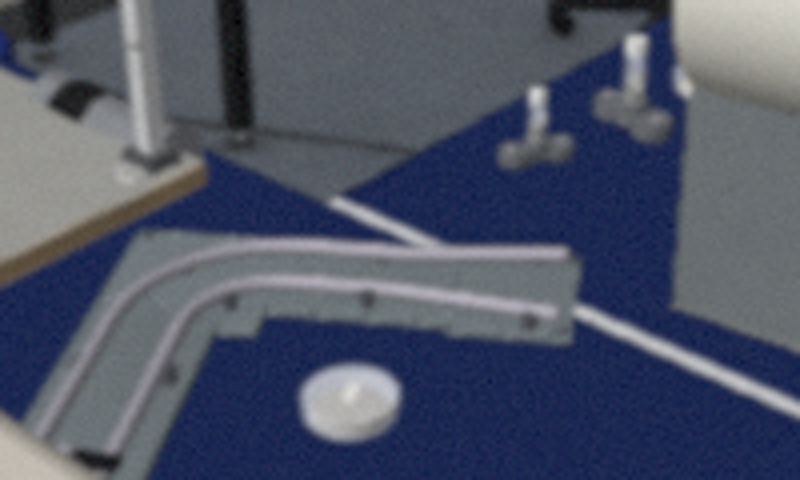

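Candidates:
- The large carrier is at (392,199). Its disc spacing is about 15 px, or roughly 46 mm, against 44 mm given.
- The small look-alike is at (361,192), with a spacing of about 34 mm.
- The white round at (423,203) is dish_a.

I choose the one at (392,199), and the crop confirms it. Next I'll measure it and the rails.

```bash
cat > h.py <<'E'
import numpy as np, cv2
from rig import robot
def ray(cam,uv,z):
    c=robot.get_calibration(cam); uv=np.atleast_2d(uv).astype(float); T=c["T"]
    d=np.c_[(uv[:,0]-c["cx"])/c["fx"],(uv[:,1]-c["cy"])/c["fy"],np.ones(len(uv))]@T[:3,:3].T
    o=T[:3,3]; s=(z-o[2])/d[:,2]; return o+d*s[:,None]
def q(a):  # tool down, tool y (jaws) along world angle a (rad)
    p=a+np.pi/2; return np.array([0,np.cos(p/2),np.sin(p/2),0])
E
cat > meas.py <<'E'
from h import *
from scipy.optimize import least_squares
im=cv2.imread("pics/top0.png"); hsv=cv2.cvtColor(im,cv2.COLOR_BGR2HSV)
# carrier
U=8; c=cv2.resize(im[180:222,378:410],None,fx=U,fy=U,interpolation=cv2.INTER_CUBIC)
m=(cv2.cvtColor(c,cv2.COLOR_BGR2HSV)[...,1]<90).astype(np.uint8)*255
circ=cv2.HoughCircles(cv2.GaussianBlur(m,(9,9),0),cv2.HOUGH_GRADIENT,1,60,param1=100,param2=12,minRadius=36,maxRadius=48)
cc=circ[0]; print(cc)
uv=(cc[:,:2]+.5)/U-.5+[378,180]; P=ray("top",uv,.014); print(uv,P)
# scene/top vial cap check
print("cap top from top at z .08",ray("top",[[396.1,197.1]],.08))
# rails: light pinkish
b,g,r=[im[...,i].astype(int) for i in range(3)]
for p in [(200,150+50)]: pass
roi=np.zeros(im.shape[:2],bool); roi[140:255,180:335]=1
mask=roi&(r-g>3)&(r>150)
cv2.imwrite("pics/mask.png",cv2.resize((mask[140:255,180:335]*255).astype(np.uint8),None,fx=5,fy=5))
print(mask.sum(), im[170,262],im[185,262],im[170,254],)
E
python3 meas.py
```

```text
[[103.5 212.5  43. ]
 [128.5 102.5  46.3]]
[[390.5   206.125]
 [393.625 192.375]] [[ 0.51650235 -0.26886453  0.014     ]
 [ 0.55869317 -0.27949667  0.014     ]]
cap top from top at z .08 [[ 0.53634779 -0.2750197   0.08      ]]
1229 [188 184 193] [156 154 161] [192 188 198]
```

View pics/mask.png

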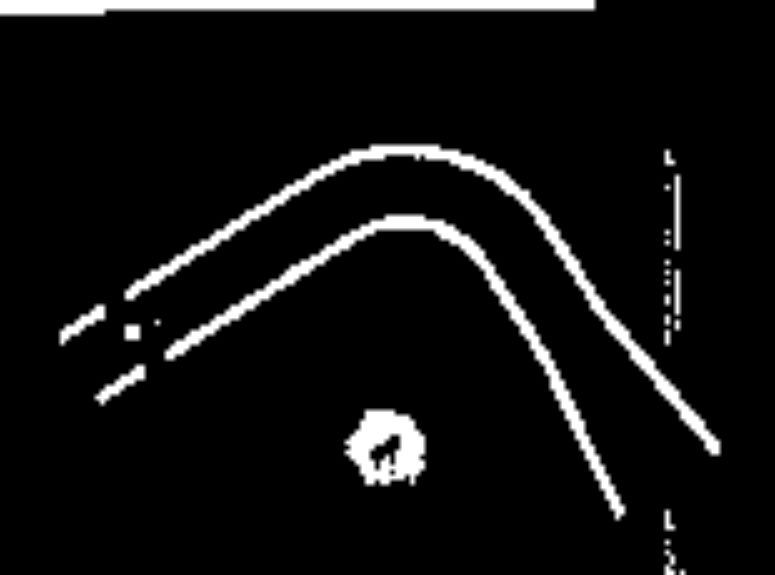

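Carrier: the middle is at (0.538,-0.274) and the disc spacing comes out at 43.5 mm against 44. The cap ray agrees within 2 mm. The rail mask is clean, so I'll fit the lane's centreline to it.

```bash
cat >> meas.py <<'E'
n,lab,st,_=cv2.connectedComponentsWithStats(mask.astype(np.uint8),connectivity=8)
ok=np.zeros_like(mask)
for i in range(1,n):
    x,y,w,h,a=st[i]
    if a>20 and y>150 and not(x+w>310 and w<4) and not (245<x<270 and y>215): ok|=lab==i
v,u=np.nonzero(ok); W=ray("top",np.c_[u,v],.018)[:,:2]; print("pts",len(W))
def res(p):
    t=p[2]; R=np.array([[np.cos(t),-np.sin(t)],[np.sin(t),np.cos(t)]])
    L=(W-p[:2])@R; x,y=L.T
    r=np.hypot(x-.025,y+.01)
    off=np.where(x<.025,-(y+.09),np.where(y>-.01,x-.105,r-.08))
    half=.0222+np.where(x<-.04,.013*np.clip((-.04-x)/.105,0,1.2),0)
    return np.abs(off)-half
best=None
s=least_squares(res,[.63,.17,.55],loss="soft_l1",f_scale=.001)
print(s.x,np.degrees(s.x[2]),"rms mm",1e3*np.sqrt(np.mean(res(s.x)**2)),1e3*np.abs(res(s.x)).max())
t=s.x[2]; R=np.array([[np.cos(t),-np.sin(t)],[np.sin(t),np.cos(t)]])
f=lambda p:s.x[:2]+R@np.array(p)
print("drop",f([-.11,-.09]),"bend",f([.025,-.09]),f([.105,-.01]))
# stop block in image
rr=(W-s.x[:2])@R
dk=roi&(im.max(2)<70); dk[:, :190]=0; dk[:,220:]=0; dk[:190]=0;dk[225:]=0
v,u=np.nonzero(dk); L=(ray("top",np.c_[u,v],.028)[:,:2]-s.x[:2])@R
print("stop dark pts y percentiles",np.percentile(L[:,1],[2,10,50,90,98]),"x",np.percentile(L[:,0],[5,95]))
np.save("lane.npy",s.x)
print("dishb",(ray("top",[[257,229.5]],.008)[0,:2]-s.x[:2])@R)
E
python3 meas.py | tail -6
```

```text
1229 [188 184 193] [156 154 161] [192 188 198]
pts 748
[0.58758289 0.75920097 1.3643743 ] 78.1728891077347 rms mm 28.056145108430034 73.1682220932742
drop [0.65312673 0.63308988] bend [0.68079622 0.7652239 ] [0.61889132 0.85992228]
stop dark pts y percentiles [-0.05181068 -0.04683372 -0.03321642 -0.01316477 -0.00704434] x [-0.49408574 -0.45647545]
dishb [-0.63581137  0.00791863]
```

```bash
sed -i 's/s=least_squares(res,\[.63,.17,.55\]/g=ray("top",[[257,220]],.0)[0]; print("guess",g)\ns=least_squares(res,[g[0],g[1],.56]/' meas.py; python3 meas.py | tail -7
```

```text
1229 [188 184 193] [156 154 161] [192 188 198]
pts 748
guess [0.47902612 0.13952968 0.        ]
[0.50370246 0.12217294 0.56540063] 32.395070006604826 rms mm 2.163900238343163 4.605100576588614
drop [ 0.45903919 -0.01275368] bend [0.57302968 0.05957313] [0.59771927 0.16998338]
stop dark pts y percentiles [0.11965181 0.12161191 0.1291728  0.13514298 0.13726485] x [0.0743654  0.12950151]
dishb [-0.03699987  0.04282514]
```

```bash
cat >> h.py <<'E'
lane=np.load("lane.npy") if __import__("os").path.exists("lane.npy") else None
def path(s):
    """s from drop (x=-.11) ; returns world xy, heading world"""
    if s<.135: p=[-.11+s,-.09]; a=0
    elif s<.135+.08*np.pi/2:
        a=(s-.135)/.08; p=[.025+.08*np.sin(a),-.01-.08*np.cos(a)]
    else: a=np.pi/2; p=[.105,-.01+s-.135-.08*np.pi/2]
    t=lane[2]; c,d=np.cos(t),np.sin(t)
    return np.array([lane[0]+c*p[0]-d*p[1],lane[1]+d*p[0]+c*p[1]]),a+t
E
python3 - <<'E'
from h import *
print("rate",np.round(robot.get_joint_pos(),3))
for k in (0,np.pi):
  print(k, "pick",np.round(robot.solve_ik([.5376,-.2742,.027],q(np.radians(-14.1)+k)),2))
  for s in (0,.1,.2,.26,.3,.36,.4):
    p,a=path(s); j=robot.solve_ik([*p,.033],q(a+k)); print(s,p,None if j is None else np.round(j,2))
E
```

```text
rate [-1.434  0.159  1.598 -0.     1.386 -0.21 ]
0 pick [-0.67  0.43  1.65 -0.    1.06 -0.43]
0 [ 0.45903919 -0.01275368] [-0.29  0.09  2.06 -0.    0.99 -0.86]
0.1 [0.54347659 0.04082173] [-0.15  0.29  1.82 -0.    1.03 -0.71]
0.2 [0.60868561 0.11178691] [-0.01  0.46  1.6  -0.    1.08 -1.39]
0.26 [0.59807252 0.1694215 ] [ 0.08  0.46  1.59 -0.    1.09 -2.05]
0.3 [0.57664469 0.20319793] [ 0.14  0.44  1.62 -0.    1.08 -1.99]
0.36 [0.54449944 0.25386037] [ 0.24  0.42  1.65 -0.    1.07 -1.9 ]
0.4 [0.52306927 0.28763533] [ 0.3   0.41  1.67 -0.    1.07 -1.84]
3.141592653589793 pick [-0.67  0.43  1.65 -0.    1.06  2.72]
0 [ 0.45903919 -0.01275368] [-0.29  0.09  2.06 -0.    0.99  2.28]
0.1 [0.54347659 0.04082173] [-0.15  0.29  1.82 -0.    1.03  2.43]
0.2 [0.60868561 0.11178691] [-0.01  0.46  1.6  -0.    1.08  1.75]
0.26 [0.59807252 0.1694215 ] [ 0.08  0.46  1.59 -0.    1.09  1.1 ]
0.3 [0.57664469 0.20319793] [ 0.14  0.44  1.62 -0.    1.08  1.15]
0.36 [0.54449944 0.25386037] [ 0.24  0.42  1.65 -0.    1.07  1.24]
0.4 [0.52306927 0.28763533] [ 0.3   0.41  1.67 -0.    1.07  1.31]
```

```bash
python3 - <<'E'
from h import *
Q=q(np.radians(-14.1)); x,y=.5376,-.2742
t0=robot.get_time()
robot.move_ptp([x,y,.17],Q); print("t",robot.get_time()-t0, robot.get_ee_pos())
print(robot.movel([x,y,.030],velocity=.15,threshold=8), robot.get_wrist_force())
robot.command_gripper(0.0,effort=30); print("w",robot.get_grip_width(),robot.get_wrist_force(),robot.get_time())
cv2.imwrite("pics/top1.png",robot.snapshot("top")); im=robot.snapshot("scene"); cv2.imwrite("pics/sc1.png",cv2.resize(im[130:260,280:440],None,fx=4,fy=4))
E
```

```text
t 1.5999999999999999 [ 0.53715294 -0.27531705  0.17017537]
False [ 0.28154172 -0.59342933 -0.4031934 ]
w 0.16454855344100433 [0.05298473 0.42867397 1.6418021 ] 3.425
```

View pics/sc1.png

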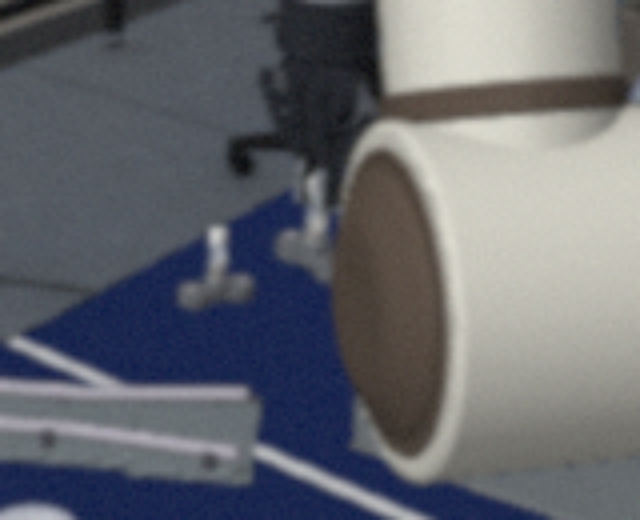

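View pics/top1.png

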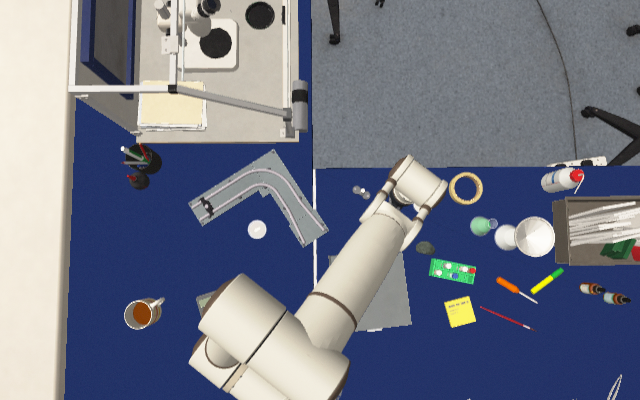

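```bash
python3 - <<'E'
from h import *
im=robot.snapshot("scene"); cv2.imwrite("pics/sc2.png",im); print(robot.get_ee_pos(),robot.get_joint_pos(),robot.get_grip_width())
E
```

```text
[ 0.53775953 -0.27430306  0.03028938] [-6.71631544e-01  4.28198123e-01  1.64692601e+00  6.69712809e-06
  1.06609403e+00 -4.25562346e-01] 0.16399826671538062
```

View pics/sc2.png

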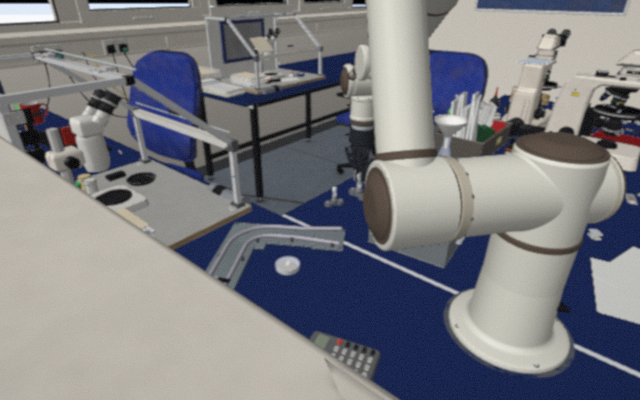

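```bash
python3 - <<'E'
from h import *
c=robot.get_calibration("scene"); T=np.linalg.inv(c["T"])
for P in ([.538,-.274,0],[.538,-.274,.05],[.538,-.274,.2],[.46,-.013,.006]):
    p=T[:3,:3]@np.array(P)+T[:3,3]; print(P,c["fx"]*p[0]/p[2]+c["cx"],c["fy"]*p[1]/p[2]+c["cy"])
im=cv2.imread("pics/sc2.png"); cv2.imwrite("pics/sc2c.png",cv2.resize(im[30:230,310:450],None,fx=3,fy=3,interpolation=cv2.INTER_CUBIC))
E
```

```text
[0.538, -0.274, 0] 357.6313406986212 195.258625982248
[0.538, -0.274, 0.05] 358.4490425539606 180.94156956603138
[0.538, -0.274, 0.2] 361.1003252550523 134.52053754928144
[0.46, -0.013, 0.006] 325.0937267780962 236.79625834313154
```

View pics/sc2c.png

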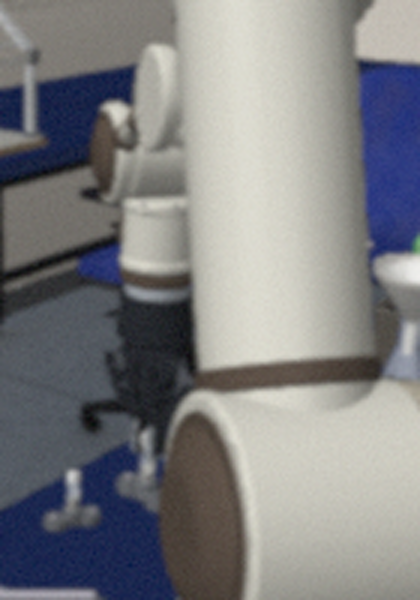

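The black gripper is on the vial, partly blending in with the chair behind it. I'll lift and check.

```bash
python3 - <<'E'
from h import *
x,y=.5376,-.2742
robot.movel([x,y,.12],velocity=.15); robot.wait(.2)
print("w",robot.get_grip_width(),robot.get_wrist_force(),robot.get_wrist_torque(),robot.get_time())
im=robot.snapshot("scene"); cv2.imwrite("pics/sc3.png",cv2.resize(im[30:230,310:450],None,fx=3,fy=3,interpolation=cv2.INTER_CUBIC))
im=robot.snapshot("top"); cv2.imwrite("pics/top3.png",cv2.resize(im[140:250,300:480],None,fx=4,fy=4,interpolation=cv2.INTER_CUBIC))
E
```

```text
w 0.1617256027503615 [ 0.71005465 -0.14155982 -2.13637378] [-0.01325584  0.00588886  0.00848296] 4.525
```

View pics/sc3.png

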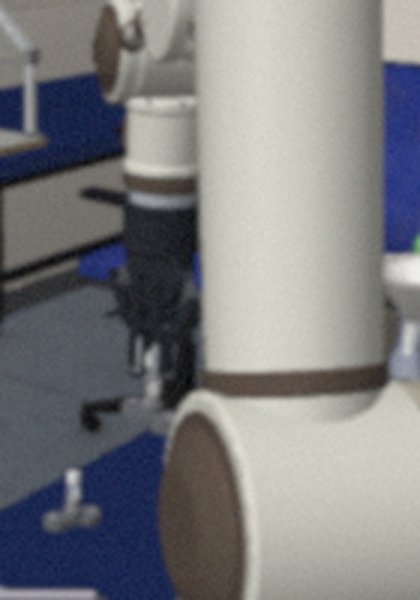

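View pics/top3.png

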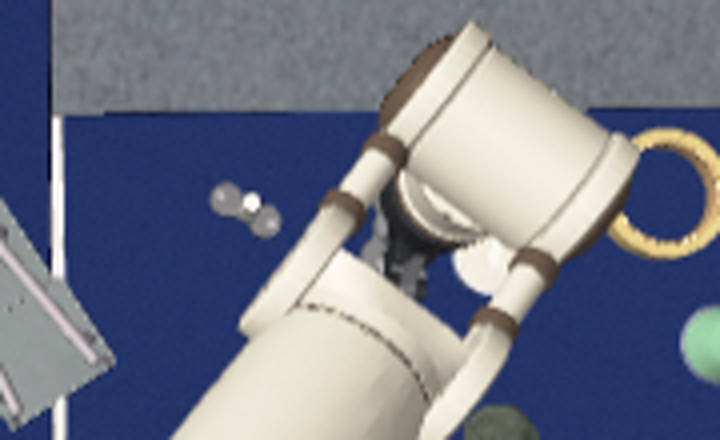

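It's lifted: the wrist reads about -2.1 N, matching 0.26 kg, and the small look-alike stays on the bench. I'll carry it above the drop point and look.

```bash
python3 - <<'E'
from h import *
p,a=path(0)
robot.move_ptp([*p,.12],q(a)); robot.movel([*p,.06],velocity=.12); robot.wait(.1)
print(robot.get_ee_pos(),p,robot.get_grip_width(),robot.get_wrist_force(),robot.get_time())
im=robot.snapshot("scene"); cv2.imwrite("pics/sc4.png",cv2.resize(im[180:290,200:400],None,fx=4,fy=4,interpolation=cv2.INTER_CUBIC))
im=robot.snapshot("top"); cv2.imwrite("pics/top4.png",cv2.resize(im[140:255,180:360],None,fx=4,fy=4,interpolation=cv2.INTER_CUBIC))
E
```

```text
[ 0.46016143 -0.01323658  0.06108925] [ 0.45903919 -0.01275368] 0.16353109750449082 [-0.42245186  0.03184997 -2.58205258] 6.4333
```

View pics/sc4.png

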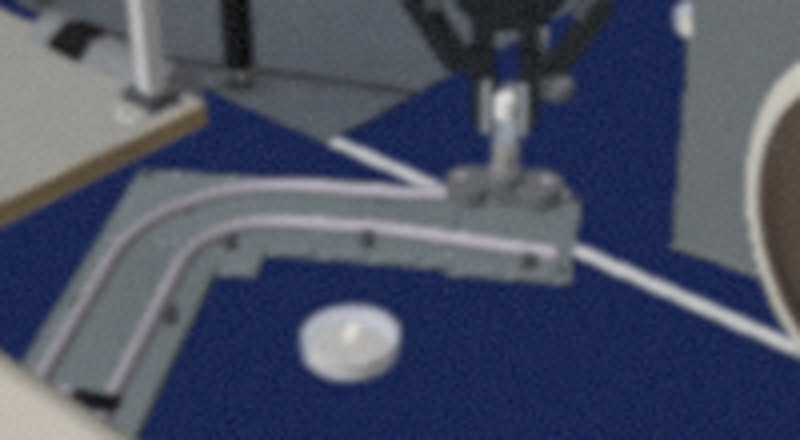

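View pics/top4.png

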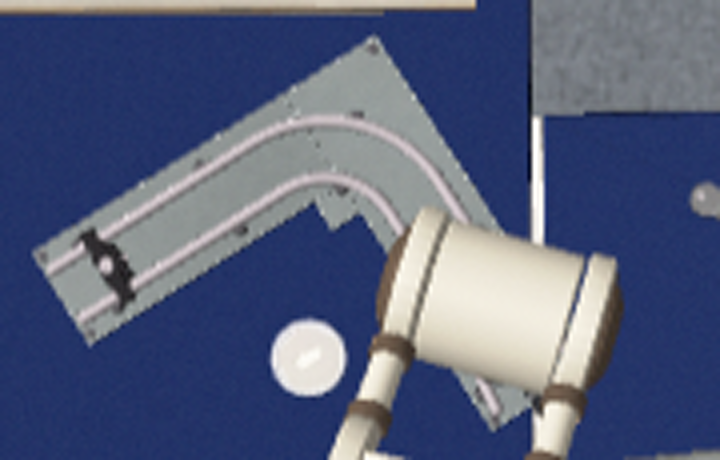

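```bash
python3 - <<'E'
from h import *
p,a=path(0)
r=robot.movel([*p,.0335],velocity=.02,threshold=3.5)
print(r,robot.get_ee_pos(),robot.get_wrist_force(),robot.get_time())
e=robot.get_ee_pos(); 
robot.command_gripper(.21,effort=20); print(robot.get_grip_width(),robot.get_wrist_force(),robot.get_time())
e=np.array(robot.get_ee_pos())
im=robot.snapshot("scene"); cv2.imwrite("pics/sc5.png",cv2.resize(im[180:290,200:400],None,fx=4,fy=4,interpolation=cv2.INTER_CUBIC))
E
```

```text
True [ 0.45884059 -0.01272081  0.03623578] [-0.5396099   0.03305266  4.66581031] 7.6083
0.20864676653567915 [-0.2035527  -0.22372782  0.2282489 ] 7.825
```

View pics/sc5.png

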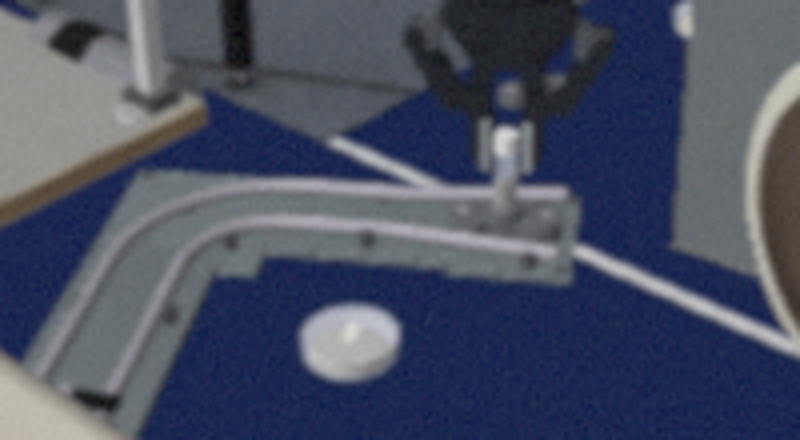

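The carrier touched down at z = 0.036, as expected, and stands flat in the mouth with the jaws loosened round the vial. I'll push it in this loose cage so that it follows the rails freely, reading forces at each step.

```bash
cat >> h.py <<'E'
def push(s0,s1,ds=.005,v=.05,lim=7,lat=0.,back=0):
    """push along the lane; lat = offset of tool to the left of centreline"""
    s=s0; log=[]
    while s<s1-1e-9:
        s=min(s+ds,s1); p,a=path(s); n=np.array([-np.sin(a),np.cos(a)])
        hit=robot.movel([*(p+lat*n),.036],velocity=v,rot=q(a),threshold=lim)
        f=np.array(robot.get_wrist_force()); 
        log.append((s,f[0]*np.cos(a)+f[1]*np.sin(a),f[:2]@n,f[2]))
        if hit or np.hypot(*f[:2])>lim: print("HIT",hit); break
    for l in log[::4]+[log[-1]]: print("s%.3f ft%.1f fn%.1f fz%.1f"%l)
    print("t",robot.get_time(),"ee",robot.get_ee_pos()); return s
E
python3 - <<'E'
from h import *
push(0,.12)
im=robot.snapshot("scene"); cv2.imwrite("pics/sc6.png",cv2.resize(im[180:290,200:400],None,fx=4,fy=4,interpolation=cv2.INTER_CUBIC))
E
```

```text
s0.005 ft-0.1 fn0.7 fz-0.2
s0.025 ft-0.3 fn0.6 fz-0.7
s0.045 ft0.0 fn0.2 fz0.3
s0.065 ft-0.7 fn0.2 fz-0.5
s0.085 ft-1.1 fn0.2 fz-0.3
s0.105 ft-0.3 fn0.7 fz-1.1
s0.120 ft0.1 fn-0.1 fz0.1
t 13.9 ee [0.5606874  0.05168625 0.03605297]
```

View pics/sc6.png

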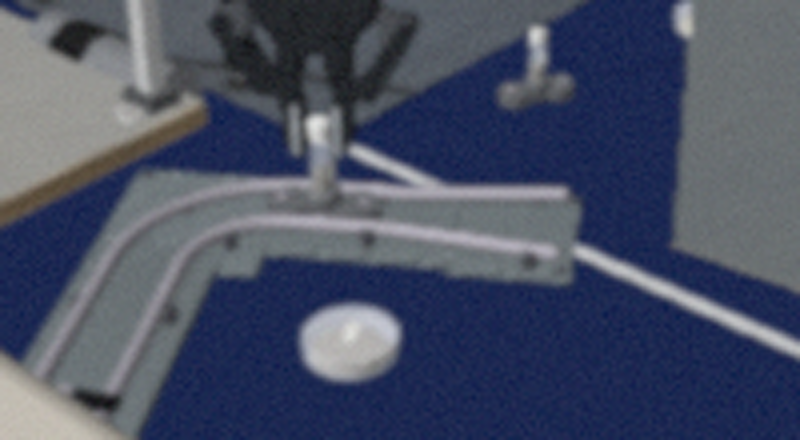

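Forces are about 1 N or less and the carrier is in the straight section. Next is the bend; there the vial rides about 3 mm inside the arc because of the chord.

```bash
python3 - <<'E'
from h import *
s=push(.12,.15,lat=.001)
s=push(.15,.2,lat=.0025)
im=robot.snapshot("scene"); cv2.imwrite("pics/sc7.png",cv2.resize(im[180:290,200:400],None,fx=4,fy=4,interpolation=cv2.INTER_CUBIC))
im=robot.snapshot("top"); cv2.imwrite("pics/top7.png",cv2.resize(im[140:255,180:360],None,fx=4,fy=4,interpolation=cv2.INTER_CUBIC))
E
```

```text
s0.125 ft-0.6 fn0.2 fz0.4
s0.145 ft0.4 fn-0.6 fz-0.6
s0.150 ft-0.1 fn-0.1 fz1.4
t 15.45 ee [0.5841702  0.06940587 0.03602354]
s0.155 ft0.4 fn-0.5 fz-0.4
s0.175 ft-0.6 fn0.1 fz-0.5
s0.195 ft0.2 fn-0.1 fz-0.9
s0.200 ft0.7 fn0.4 fz-0.5
t 17.95 ee [0.60620958 0.11219035 0.03600326]
```

View pics/sc7.png

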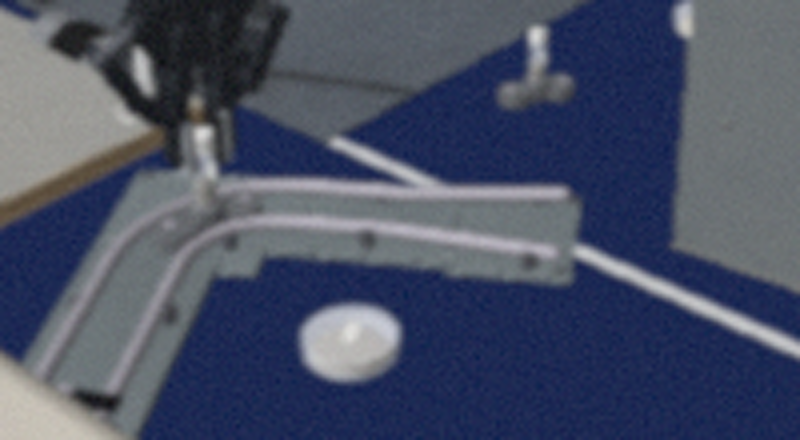

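```bash
python3 - <<'E'
from h import *
s=push(.2,.24,lat=.003)
s=push(s,.27,lat=.0015)
s=push(s,.325,lat=0)
im=robot.snapshot("scene"); cv2.imwrite("pics/sc8.png",cv2.resize(im[180:290,200:400],None,fx=4,fy=4,interpolation=cv2.INTER_CUBIC))
im=robot.snapshot("top"); cv2.imwrite("pics/top8.png",cv2.resize(im[140:255,180:360],None,fx=4,fy=4,interpolation=cv2.INTER_CUBIC))
E
```

```text
s0.205 ft-0.0 fn0.3 fz-0.1
s0.225 ft0.1 fn0.1 fz0.6
s0.240 ft0.6 fn-0.1 fz0.1
t 20.05 ee [0.60354416 0.15033663 0.03597887]
s0.245 ft-1.4 fn-0.3 fz-0.1
s0.265 ft0.4 fn-0.4 fz0.3
s0.270 ft0.0 fn0.4 fz0.1
t 21.55 ee [0.59117227 0.17739083 0.03593333]
s0.275 ft0.1 fn0.3 fz0.2
s0.295 ft-0.1 fn-0.1 fz0.1
s0.315 ft0.2 fn0.2 fz-0.7
s0.325 ft-0.5 fn-0.0 fz0.5
t 24.3083 ee [0.56300662 0.2246114  0.03594871]
```

View pics/sc8.png

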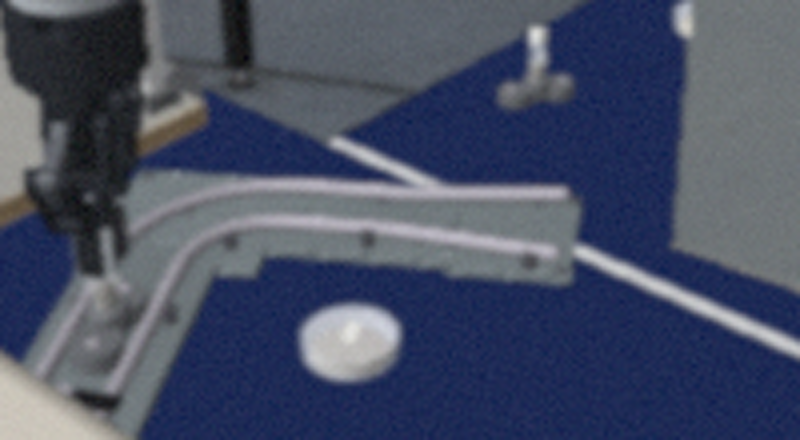

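View pics/top8.png

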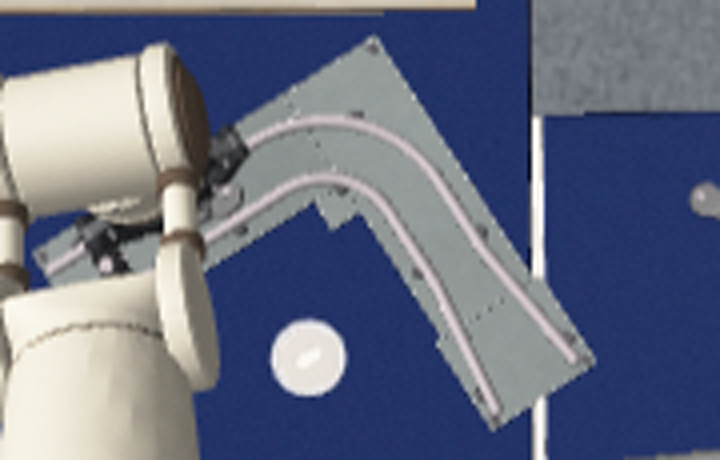

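It's round the bend and near the stop, with forces still at noise level. Now I'll feel for the stop slowly.

```bash
python3 - <<'E'
from h import *
p,a=path(.395)
hit=robot.movel([*p,.036],velocity=.015,rot=q(a),threshold=5)
f=np.array(robot.get_wrist_force()); e=np.array(robot.get_ee_pos()); t=lane[2]
R=np.array([[np.cos(t),-np.sin(t)],[np.sin(t),np.cos(t)]])
print(hit,"ft",f[0]*np.cos(a)+f[1]*np.sin(a),f,"lane xy",(e[:2]-lane[:2])@R,robot.get_time())
robot.wait(.2); print(robot.get_wrist_force())
im=robot.snapshot("scene"); cv2.imwrite("pics/sc9.png",cv2.resize(im[180:290,200:400],None,fx=4,fy=4,interpolation=cv2.INTER_CUBIC))
E
```

```text
True ft -2.5649993095492025 [ 1.28479005 -2.222555    2.34407539] lane xy [0.10537357 0.08573672] 26.75
[ 1.31623012 -2.21302325  2.1243174 ]
```

View pics/sc9.png

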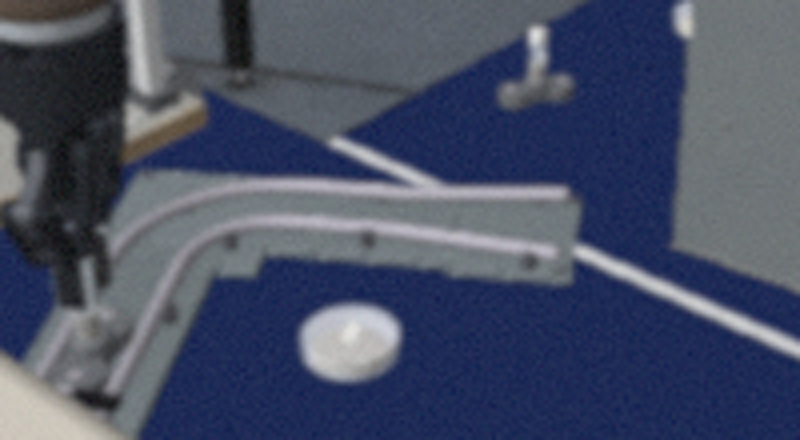

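Contact at lane y of about 0.086, which is inside the plausible range. I'll ease off, let go, back out and check from above before handing in.

```bash
python3 - <<'E'
from h import *
e=np.array(robot.get_ee_pos()); a=lane[2]+np.pi/2; d=np.array([np.cos(a),np.sin(a),0])
robot.movel(list(e+.0018*d*0-.0005*d),velocity=.02)   # relax push
print("relaxed",robot.get_wrist_force())
robot.movel(list(e+.0015*0*d-.0005*d+[0,0,0]),velocity=.05)
robot.command_gripper(.5,effort=20); print(robot.get_wrist_force())
e=np.array(robot.get_ee_pos()); robot.movel([e[0],e[1],.16],velocity=.2)
p,_=path(.1); robot.move_ptp([.40,-.02,.22],q(lane[2]+.6))
print(robot.get_time())
im=robot.snapshot("scene"); cv2.imwrite("pics/sc10.png",cv2.resize(im[180:290,200:400],None,fx=4,fy=4,interpolation=cv2.INTER_CUBIC))
im=robot.snapshot("top"); cv2.imwrite("pics/t10raw.png",im); cv2.imwrite("pics/top10.png",cv2.resize(im[160:235,180:290],None,fx=7,fy=7,interpolation=cv2.INTER_CUBIC))
E
```

```text
relaxed [ 1.00336012 -1.31313959  0.43109356]
[ 0.14341805 -0.61188792 -0.11176599]
29.8167
```

View pics/sc10.png

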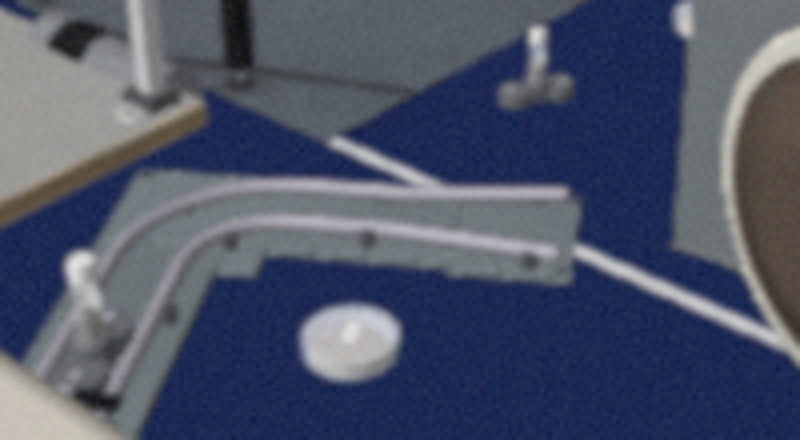

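View pics/top10.png

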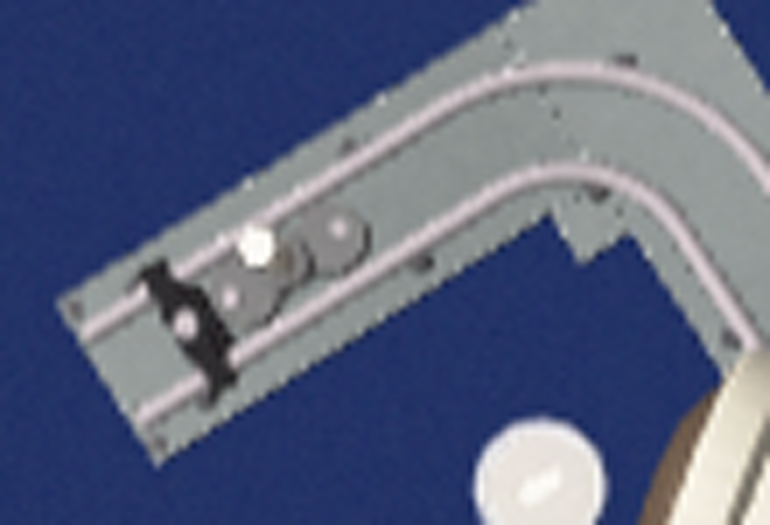

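```bash
python3 - <<'E'
from h import *
im=cv2.imread("pics/t10raw.png"); t=lane[2]; R=np.array([[np.cos(t),-np.sin(t)],[np.sin(t),np.cos(t)]])
L=lambda uv,z:(ray("top",uv,z)[:,:2]-lane[:2])@R
uv=(np.array([[335,240],[238,298]])+.5)/7-.5+[180,160]
print("discs",L(uv,.020)," before contact est .0876")
v,u=np.nonzero(im[195:222,195:216].max(2)<75); P=L(np.c_[u+195,v+195],.020); m=abs(P[:,0]-.105)<.012
print("black near face at z.02 y min/5%",P[m,1].min(),np.percentile(P[m,1],[5,50,95]))
cap=(np.array([[258,245]])+.5)/7-.5+[180,160]; print("cap",L(cap,.086))
# brightness profile along lane middle (both images), z .02
for n in ("t10raw","top0"):
    g=cv2.imread(f"pics/{n}.png",0)
    c=robot.get_calibration("top");Ti=np.linalg.inv(c["T"]);o=[]
    for y in np.arange(.10,.145,.003):
        w=R@[.105,y]+lane[:2]; p=Ti[:3,:3]@[*w,.02]+Ti[:3,3]
        o.append(int(cv2.getRectSubPix(g,(1,1),(c["fx"]*p[0]/p[2]+c["cx"],c["fy"]*p[1]/p[2]+c["cy"]))[0,0]))
    print(n,o)
E
```

```text
discs [[0.1019154  0.05931805]
 [0.10321572 0.10783689]]  before contact est .0876
black near face at z.02 y min/5% 0.1191951032690929 [0.11981179 0.12586435 0.13767347]
cap [[0.1038178  0.08133798]]
t10raw [135, 135, 141, 196, 203, 152, 108, 56, 50, 81, 190, 198, 184, 149, 149]
top0 [148, 147, 148, 150, 150, 153, 118, 74, 49, 82, 190, 196, 184, 151, 150]
```

Image and feel agree: the carrier middle is at y of about 0.084, so its front is at about 0.1216 and touches the stop face at about 0.12. I'll do one gentle, lower confirming push to see whether anything still yields.

```bash
python3 - <<'E'
from h import *
t=lane[2]; R=np.array([[np.cos(t),-np.sin(t)],[np.sin(t),np.cos(t)]]); a=t+np.pi/2
W=lambda y,z:[*(R@[.105,y]+lane[:2]),z]
robot.move_ptp(W(.083,.16),q(a)); robot.movel(W(.083,.032),velocity=.12,threshold=6)
robot.command_gripper(.22,effort=20); print(robot.get_grip_width(),robot.get_wrist_force())
for k in range(1):
    hit=robot.movel(W(.092,.032),velocity=.012,threshold=4)
    e=np.array(robot.get_ee_pos()); print(hit,(e[:2]-lane[:2])@R,robot.get_wrist_force(),robot.get_time())
robot.wait(.1); print(robot.get_wrist_force())
e=(e[:2]-lane[:2])@R
robot.movel(W(e[1]-.001,.032),velocity=.03)
robot.command_gripper(.5,effort=20)
robot.movel(W(e[1]-.001,.16),velocity=.2); robot.move_ptp([.40,-.02,.22],q(t+.6))
print(robot.get_time(),robot.get_wrist_force())
im=robot.snapshot("top"); cv2.imwrite("pics/top11.png",cv2.resize(im[160:235,180:290],None,fx=7,fy=7,interpolation=cv2.INTER_CUBIC))
g=cv2.imread("pics/t10raw.png",0); d=cv2.absdiff(g,cv2.cvtColor(im,cv2.COLOR_BGR2GRAY))[160:215,195:240]; print("diff",d.max(),d.mean())
E
```

```text
0.21895340472307329 [ 0.68660942  0.18646568 -0.15481837]
True [0.10512243 0.08474345] [ 1.60957755 -2.65081132  1.69325613] 33.0833
[ 2.06525758 -2.67207313  1.50390281]
35.775 [-0.65603556 -0.32052079 -0.54938015]
diff 18 1.3624242424242423
```

View pics/top11.png

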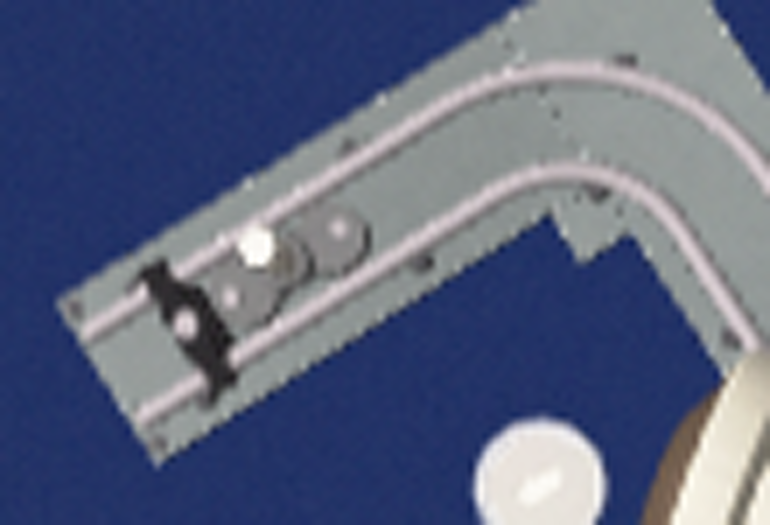

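The repeat contact came at the same place within about 1 mm. The picture is unchanged, with the front disc at (238,298) in the crop flush against the black stop and both dishes in place.

```bash
python3 -c "
from rig import robot
robot.job_done(); print(robot.get_time())"
```

```text
the job is handed in; nothing more can be done
the job is handed in; nothing more can be done
```

The larger vial carrier is in the track, standing against the end stop. I let go, backed the arm clear and handed the job in at about 36 s of the 72 s allowed.

- **Moving it:** I set it down flat in the flared mouth; it touched at the expected height. I then pushed it along with the jaws only loosely round the vial, so it followed the rails and the bend by itself. Sampled force readings between the rails stayed at about 1.5 N or less. The push against the stop was cut off at about 5 N.
- **Last checks:** A second, gentler push (4 N limit) met the stop at the same place within about 1 mm. The top pictures before and after it were the same, with the front disc flush on the stop face. I left both dishes alone; dish_b shows in place in the last picture, and dish_a did not appear in it.
- **Not seen or disagreed:**
  - I could not see the switch plunger itself, so "pressed in" rests on the flush contact.
  - The position of the carrier's middle from touch (0.087) and from the picture (0.084) differed by about 3–4 mm, close to the camera's accuracy.
  - During both stop pushes the wrist read about 2 N upward. The carrier may have rocked very slightly there, but it looked the same in the picture after each push.

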